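# Make up the breakfast bun in the dim sum dish

## Robot

A 7-joint arm with a two-finger parallel gripper is mounted at the origin on the work surface. World frame = base frame: x ahead of the robot, y to its left, z up, the work surface at z = 0. Lengths are in mm, angles in rad, forces in N, time in s.
With the tool pointing down it reaches from about 400 to 900 mm from the base axis. Payload 5.6 kg.
Tool frame: the origin (TCP) lies midway between the tips of the shut fingers; the grasp point (between the pads) lies 19 mm behind it; x points along the fingers, y is the direction in which the jaws open and shut, and the axes are right-handed (so a half turn about x gives the same grasp; the last joint's range is limited). The gripper opens to 92 mm and grips with 3 to 60 N. Pads are 20 mm wide; open, the fingers measure 128 mm over their backs; the gripper's body (75 mm by 189 mm) begins 69 mm behind the grasp point.
Start: joints at [1.101, 0.468, -0.012, 1.603, 0.006, 1.071, -0.056], TCP at [269.035, -591.717, 214.592] pointing down, gripper open.
Joint ranges: [-2.53, 2.53], [-0.31, 2.02], [-1.57, 1.55], [0.28, 2.44], [-1.29, 4.43], [0.15, 1.84], [-2.92, 2.92]. Speed limits (rad/s): [2.57, 2.57, 3.14, 3.14, 3.14, 3.14, 3.14].

## Interface

Orientations are given as a rotation vector (axis times angle).
In Python, from cell import robot, grip, kin, viewer gives the robot as it stands. Calls block until the motion is done:
- robot.movep(position, orientation): joint-space move of the TCP to a pose.
- robot.servo_line(position, feed=150, rotation=None): straight line of the TCP; rotation=None keeps the orientation; feed is the mean speed in mm/s.
- robot.goto_joints(angles): joint-space move.
- grip(opening, newtons=None): opening from 0.0 (shut) to 1.0 (fully open); newtons is the grip in N (None keeps the last); returns when the fingers have stopped.
- robot.hold(seconds).
- kin.ik(position, orientation): joint angles nearest the present ones, or None.
- robot.observe(): the state.
- viewer.read_camera(name): name is "scene" or "top"; returns the picture (420x560x3 uint8, red, green, blue); there is no depth.
- viewer.camera_info(name): a dict with "camera_matrix" (3x3 intrinsics, pixels), "R" (3x3) and "t" (3): a world point X has camera coordinates R X + t. Camera axes: x right, y down, z forward; pixel columns grow to the right and rows downward; lengths in mm; the calibration is good to about 2 mm. A picture is of the moment at which its call begins. camera_info takes no time and is no camera call.
A pose or a line that the arm cannot do raises robot.IKError and nothing moves.
- robot.job_done(): hands the job in, once; it reports no verdict.
Trained networks look in the newest picture that a camera, given by its name, has taken for a name from the list of things; names that differ only in an ending like _2 or _b are one class to them, and where a whole thing is asked for, a point or a joint stands for the part that bears it (a point fixed in the world has none). Each returns a list of dicts, best first, with "confidence" (0 to 1); they miss things now and then, are a little off and sometimes report something else, mostly with a low value. They report only what shows in the picture. A call takes as long as a camera call. They do not tell look-alikes from the thing itself.
- viewer.silhouettes(name, camera): "mask" (420x560 bool, what is visible of it).
- viewer.pinpoint(name, camera): "at" ([x, y, z] in mm, in the coordinates of the camera as it stood for that picture, good to about 4 mm: a listed point, or the origin of a listed thing).
The state is a dict: "t": time; "joints": joint angles; "joint_velocities": joint speeds; "joint_torque": joint torques, N m; "tcp_pos": TCP position; "tcp_rot": TCP orientation; "contact_force": force on the tool from outside, world axes, zero at the start; "wrist_torque": the same for the moment, N m; "grip_width": opening from 0.0 (shut) to 1.0 (fully open).
Only numpy, scipy, OpenCV 4.12 (cv2) and the standard library are available. Lean on these libraries where they do the work, as an engineer would, in place of code of your own. Each camera call takes 0.05 s, during which the arm holds its last target. There are 200 camera calls.

## Task

Make up the breakfast bun in the ceramic dish: the flat bottom half in the middle of the dish, then the patty, then the domed top half, in one straight, centred stack with the dish standing flat on the ledge. The patty is too wide and tender to pick up, so bring the dish close up to an open long side of the wooden tray and slide the patty straight off the tray onto the bottom half, never lifting it or letting it drop beside the bun. Set the bun halves down, without dropping them or pressing hard on the stack, and leave the teacup, sauce bottle, tea caddy, spoon and kettle where they stand.

Things in the scene. Friction and masses are not known exactly. Their poses are not given: they have to be found in the camera images.
- dish: shallow white ceramic steamer dish, loose on the ledge on the other side from the tray, about 250 g, bottle and caddy beside it. Origin: centre of its underside. Foot 102 mm, rim 114 mm across, rim 14 mm high; steep 4 mm wall, flat floor 5 mm above the ledge, 94 mm across. Slides when pushed or dragged from inside its wall.
- tray: wooden tray, does not shift: board 340 mm long (x), 220 wide (y), 12 thick, top 33 mm above the ledge. Long sides (y = 110, -110 mm) open and flush, one facing the dish; a cleat 18 mm wide, 18 high on each short end. Origin: centre of its underside, on the ledge. On it, about 150 mm apart in x and 110 in y: patty and bottom half at one end, top half and teacup at the other; places vary.
- bun_base: bottom half of a crisp toasted bun: plain disc 68 mm across, 25 mm thick, about 45 g, flat on top. Origin at the centre of its underside. In the dish its top is 30 mm above the ledge, 3 mm below the tray's top.
- patty: dark fried patty: flat disc 90 mm across, 14 mm thick, about 90 g. Origin at the centre of its underside; starts flat on the tray.
- bun_top: top half of the bun, cut side down: 68 mm across, 31 mm high, straight-sided for its lowest 14 mm and domed above, about 50 g. Origin at the centre of its underside.
- teacup: clear glass teacup without handle, upright on the tray, 70 mm across at the rim, 58 mm high. Origin at the centre of its underside. A bystander.
- sauce_bottle: dark sauce bottle, upright on the ledge beside the dish, 52 mm across, 140 mm high. Origin at the centre of its underside. A bystander.
- tea_caddy: cylindrical aluminium tea caddy, upright on the ledge at the other side of the dish, 64 mm across, 85 mm high. Origin at the centre of its underside. A bystander.
- spoon: stainless steel spoon 170 mm long lying on the far part of the ledge, roughly left to right; origin under its middle, its x along its length. A bystander.
- kettle: aluminium kettle on its black base, 156 mm across, 205 mm high, with spout, black handle and toggle switch, at the left end of the ledge; origin at the centre of its underside. A bystander.
Things that resemble listed ones, but are neither listed nor needed, are in the scene too. Leave any blue or yellow look-alike of the bun_top alone.

How it is judged (in metres and radians):
On the way, in this order (a step that is already met when the one before it is completed fails the run):
1. the bottom half lies flat in the middle of the dish, let go (horizontal distance between bun_base and dish below 0.012 m and angle between bun_base's own z axis and vertical below 0.1 rad and z of bun_base in the frame of dish between 0 and 0.01 m and contact force between the fingers and bun_base below 0.05 N), for 0.2 s.
2. the patty lies flat and centred on the bottom half in the dish (horizontal distance between bun_base and dish below 0.012 m and angle between each of bun_base, patty's own z axis and vertical below 0.1 rad and z of bun_base in the frame of dish between 0 and 0.01 m and horizontal distance between patty and bun_base below 0.012 m and z of patty in the frame of bun_base between 0.02 and 0.03 m), for 0.2 s.
At the end, for the whole second after the job is handed in: Dish flat on the ledge; bottom half flat on its floor within 12 mm of its centre; patty on the bottom half, and the top half dome up on the patty, each within 12 mm of the bottom half's axis; layers tilted under 0.1 rad, dish under 0.06 rad; all let go and at rest (all of step 2 and horizontal distance between bun_top and bun_base below 0.012 m and angle between bun_top's own z axis and vertical below 0.1 rad and z of bun_top in the frame of patty between 0.009 and 0.019 m and height (world z) of dish below 0.006 m and angle between dish's own z axis and vertical below 0.06 rad and linear speed of each of bun_base, patty, bun_top, dish below 0.02 m/s); the robot touches nothing.
It fails at once if the patty is lifted (underside more than 15 mm above the tray's top) (height (world z) of patty above 0.048 m).
It fails at once if the patty drops off the tray beside the bun (underside lower than 20 mm above the ledge) (height (world z) of patty below 0.02 m).
It fails at once if a layer pressed with over 50 N, or a bun half let go more than 15 mm above its place (contact force between patty and bun_top above 50 N or contact force between patty and bun_base above 50 N or contact force between bun_base and dish above 50 N or (contact force between the fingers and bun_base below 0.01 N and z of bun_base in the frame of dish above 0.02 m and horizontal distance between bun_base and dish below 0.05 m) or (contact force between the fingers and bun_top below 0.01 N and z of bun_top in the frame of patty above 0.029 m and horizontal distance between bun_top and patty below 0.05 m)).
It fails at once if the teacup, bottle, caddy, spoon or kettle is shifted by more than 30 mm (distance of any of teacup, sauce_bottle, tea_caddy, spoon, kettle from where it was at the start of the episode above 0.03 m).
It fails at once if the teacup, bottle, caddy or kettle is tipped (angle between any of teacup, sauce_bottle, tea_caddy, kettle's own z axis and vertical above 0.35 rad).
It also fails if it takes over 64 s, if anything falls off the work surface, if the arm or the gripper's body presses on something with over 40 N, if the wrist force passes 120 N, or if a joint passes its speed limit or range.

## Working session

There is one attempt and no reset: what is moved stays moved. The work goes in short steps, each a Python script; the robot and the scene stay as the last script left them, time stands still between calls to the robot, and variables do not carry over. Pictures are saved under pics/ and viewed, about 8 in all and at most 12, crops included, and the job is handed in when it is done.

```bash
ls; mkdir -p pics; cat > h.py <<'E'
import numpy as np, cv2
from cell import robot, grip, kin, viewer
def snap(cam,name):
    im=viewer.read_camera(cam); cv2.imwrite(f'pics/{name}.png',cv2.cvtColor(im,cv2.COLOR_RGB2BGR)); return im
def world(p,cam):
    c=viewer.camera_info(cam); return np.array(c['R']).T@(np.array(p)-np.array(c['t']))
def proj(X,cam):
    c=viewer.camera_info(cam); q=np.array(c['camera_matrix'])@(np.array(c['R'])@np.array(X)+np.array(c['t'])); return q[:2]/q[2]
def ray(uv,z,cam):
    c=viewer.camera_info(cam);R=np.array(c['R']);t=np.array(c['t']);o=-R.T@t
    d=R.T@np.linalg.inv(np.array(c['camera_matrix']))@np.array([uv[0],uv[1],1.]); return o+d*(z-o[2])/d[2]
E
python3 - <<'E'
from h import *
np.set_printoptions(precision=1,suppress=True)
a=snap('top','top0'); b=snap('scene','sc0')
cv2.imwrite('pics/both0.png',cv2.cvtColor(np.hstack([cv2.resize(a,(560,420)),]),cv2.COLOR_RGB2BGR))
for c in ['top','scene']:
    i=viewer.camera_info(c); print(c,-np.array(i['R']).T@np.array(i['t']), np.array(i['R'])[2], i['camera_matrix'][0][0])
    for n in ['dish','tray','bun_base','patty','bun_top','teacup','sauce_bottle','tea_caddy','spoon','kettle']:
        print(n,[(round(d['confidence'],2),world(d['at'],c),proj(world(d['at'],c),c)) for d in viewer.pinpoint(n,c)])
o=robot.observe(); print(o['tcp_rot'],o['t'],o['grip_width'])
E
```

```text
pics
top [410.9 120.7 959.7] [ 0.1 -0.  -1. ] 426.45623632578463
dish [(0.77, array([ 522.7, -185.8,    2.3]), array([411. , 211.5]))]
tray [(0.91, array([529.2, 171.1,  -2.3]), array([253.7, 204.9])), (0.71, array([456.7, 121.6,  32.6]), array([274.7, 236.6]))]
bun_base [(0.86, array([455.4, 225.4,  32.8]), array([226.8, 236. ]))]
patty [(0.45, array([ 421.3, -251.9,   -1. ]), array([440.3, 257.2]))]
bun_top [(0.91, array([244.1, 327.9,  -2.5]), array([178.1, 332.1])), (0.9, array([805.2, 115. ,   1.2]), array([281.3,  88.2])), (0.87, array([758. , -85.8,   0.4]), array([366.9, 110.2])), (0.68, array([592.4, 109.6,  34.9]), array([281.7, 175.1])), (0.68, array([645.7, -34.9,   2.4]), array([344.9, 156.6]))]
teacup [(0.88, array([610. , 221.1,  29.8]), array([231.6, 166.4]))]
sauce_bottle [(0.66, array([ 639.4, -142.5,    3. ]), array([391.7, 160.4]))]
tea_caddy [(0.94, array([ 421.9, -251.2,   -0.3]), array([440.1, 256.9])), (0.19, array([ 520.5, -183.6,    2.4]), array([410. , 212.4]))]
spoon [(0.88, array([802.7,  27. ,   0.7]), array([318.8,  90.4]))]
kettle [(0.69, array([569.5,
[... 518 characters left out ...]
, array([596.5, 109.1,  31.2]), array([263.2, 236.3])), (0.87, array([751.3, -77.8,  -2.3]), array([173.3, 243.4])), (0.63, array([243.4, 328.9,   5.5]), array([399.5, 210.5]))]
teacup [(0.7, array([ 634.9, -141.2,    1.1]), array([189.9, 209. ])), (0.59, array([607.8, 225.5,  36.4]), array([295.2, 260. ]))]
sauce_bottle [(0.59, array([ 632.9, -142.6,   -0.3]), array([190.1, 208.8]))]
tea_caddy [(0.79, array([ 420. , -253. ,    2.7]), array([216. , 158.9])), (0.17, array([525.5, 170.7,   0.1]), array([297.4, 240.2]))]
spoon [(0.57, array([800.6,  24.8,   4.9]), array([184.5, 272.9]))]
kettle [(0.81, array([581.5, 468.2,   4.9]), array([383.4, 314.9]))]
[ 2.   0.4 -2. ] 1.1 0.9947318740332092
```

View pics/top0.png

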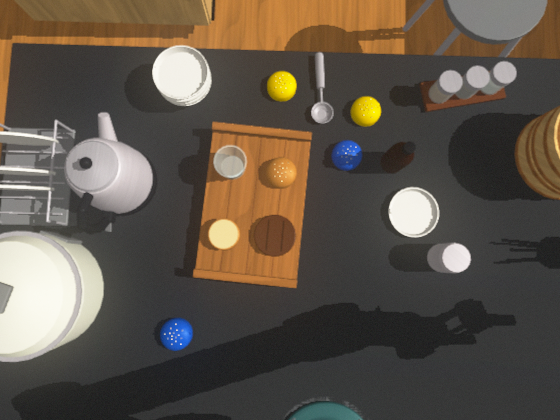

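View pics/sc0.png

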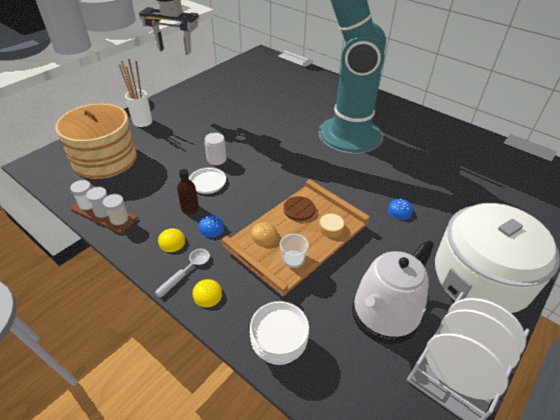

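Candidates for bun_top in the top view:
- The golden one on the tray at (282,173).
- Yellow look-alikes at (281,86) and (366,111).
- Blue look-alikes at (347,155) and (176,334).

I choose the golden one. The bottom half is at (223,235), the patty at (273,236), the dish at (413,212) and the caddy at (449,257). The tray's -y side faces the dish. Next I fit the shapes to silhouettes from both cameras.

```bash
cat >> h.py <<'E'
from scipy.optimize import minimize
from scipy.spatial.transform import Rotation as Rn
TH=np.linspace(0,2*np.pi,48,endpoint=False)
def cyl(rings): # [(r,z)..]
    return lambda p: np.vstack([np.c_[p[0]+r*np.cos(TH),p[1]+r*np.sin(TH),np.full(48,z)] for r,z in rings])
def box(p):
    c,s=np.cos(p[2]/100),np.sin(p[2]/100); pts=[(a*x,b*110,z) for x in(170,) for a in(-1,1) for b in(-1,1) for z in(0,51)]
    return np.array([(p[0]+c*x-s*y,p[1]+s*x+c*y,z) for x,y,z in pts])
def hull(model,p,cam):
    c=viewer.camera_info(cam);q=(np.array(c['camera_matrix'])@(np.array(c['R'])@model(p).T+np.array(c['t'])[:,None])).T
    return cv2.convexHull((q[:,:2]/q[:,2:]).astype(np.float32))
def fit(name,model,p0,cams=('top','scene'),tol=35):
    """silhouette fit; returns (params, IoU) per camera"""
    out={}
    for cam in cams:
        best=None
        for d in viewer.silhouettes(name,cam):
            m=d['mask']; ys,xs=np.nonzero(m); h0=hull(model,p0,cam).reshape(-1,2).mean(0)
            if np.hypot(xs.mean()-h0[0],ys.mean()-h0[1])<tol: best=m;break
        if best is None: continue
        S=4; M=cv2.resize(best.astype(np.uint8),None,fx=S,fy=S,interpolation=cv2.INTER_NEAREST)
        ox,oy=max(xs.min()-25,0)*S,max(ys.min()-25,0)*S; M=M[oy:(ys.max()+25)*S,ox:(xs.max()+25)*S]
        def cost(p):
            h=hull(model,p,cam).reshape(-1,2); h=(h+.5)*S-[ox,oy]
            c=np.zeros_like(M); cv2.fillPoly(c,[np.round(h*16).astype(np.int32)],1,shift=4)
            return -(c&M).sum()/(c|M).sum()
        sim=np.vstack([p0]+[np.array(p0)+8*np.eye(len(p0))[i] for i in range(len(p0))])
        r=minimize(cost,p0,method='Nelder-Mead',options=dict(initial_simplex=sim,xatol=.1,fatol=1e-4)); out[cam]=(np.round(r.x,1),round(-r.fun,3))
    return out
E
python3 - <<'E'
from h import *
a=snap('top','t1'); b=snap('scene','s1')
print('tray',fit('tray',box,[528,171,0.],tol=60))
print('dish',fit('dish',cyl([(51,0),(57,14)]),[521,-189]))
print('base',fit('bun_base',cyl([(34,33),(34,58)]),[455,225]))
print('patty',fit('patty',cyl([(45,33),(45,47)]),[460,121]))
print('top',fit('bun_top',cyl([(34,33),(34,47),(26,58),(12,64)]),[595,109],tol=15))
cr=[cv2.resize(a[130:290,190:320],(390,480)),cv2.resize(b[180:290,220:375],(400,480))]
cv2.imwrite('pics/crop1.png',cv2.cvtColor(np.hstack(cr),cv2.COLOR_RGB2BGR))
from scipy.spatial.transform import Rotation as Rn
for n,pos,y in [('dish',(521,-243,7),(0,1,0)),('base',(455,225,45),(1,0,0)),('push',(459,45,36),(1,0,0)),('top',(595,109,36),(1,0,0)),('drag',(459,-55,7),(0,1,0))]:
    for s in (1,-1):
        yy=s*np.array(y,float);x=np.array([0,0,-1.]);R=np.c_[x,yy,np.cross(x,yy)]
        q=kin.ik(pos,Rn.from_matrix(R).as_rotvec()); print(n,s,None if q is None else np.round(q,2))
E
```

```text
tray {'top': (array([596.2, 108.6,   3.4]), np.float64(-54129676143847.336)), 'scene': (array([606.9, 291. , -92.5]), np.float64(-74095212378331.89))}
dish {'top': (array([ 629., -145.]), np.float64(-0.0)), 'scene': (array([564.2, -41.2]), np.float64(-0.0))}
base {'top': (array([502., 165.]), np.float64(-0.0))}
patty {'top': (array([551.5, 131.5]), np.float64(-0.0)), 'scene': (array([568.5, 150.5]), np.float64(-0.0))}
top {'top': (array([686.5, 119.5]), np.float64(-0.0))}
dish 1 [ 0.78  0.71 -0.53  1.88  0.54  0.7   1.5 ]
dish -1 [ 0.41  0.63 -0.05  1.91  0.05  0.6  -1.23]
base 1 [ 0.21  0.73 -0.95  2.02  0.82  0.83 -1.22]
base -1 [ 0.4   1.05 -1.33  2.01  1.16  1.16  1.69]
push 1 [ 0.27  0.51 -0.52  2.15  0.46  0.59 -0.59]
push -1 [ 0.81  1.02 -1.33  2.12  1.18  1.11  1.99]
top 1 [ 0.15  0.7  -0.52  1.8   0.48  0.77 -0.62]
top -1 [ 0.59  1.18 -1.34  1.78  1.22  1.28  2.05]
drag 1 [ 0.48  0.58 -0.52  2.15  0.55  0.55  1.12]
drag -1 [ 0.17  0.51 -0.14  2.17  0.16  0.47 -1.67]h.py:37: RuntimeWarning: overflow encountered in scalar negative
  return -(c&M).sum()/(c|M).sum()
```

View pics/crop1.png

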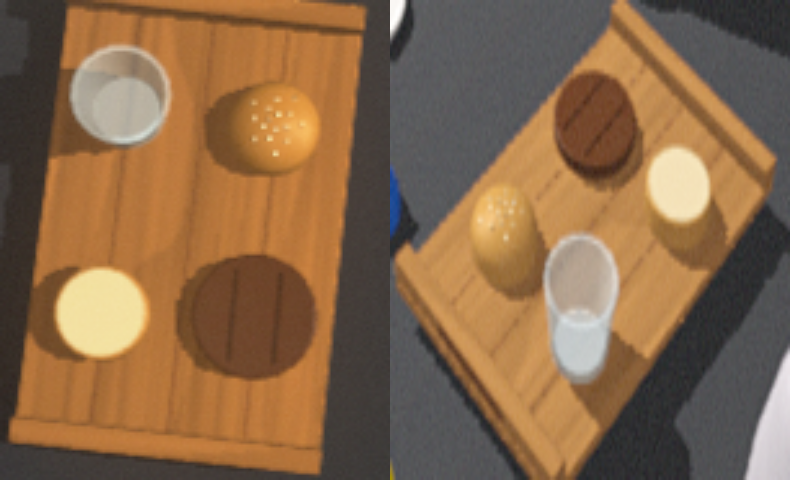

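The crop confirms it: the golden sesame dome, the flat pale base and the patty sit on the tray with the glass cup. The fit has an unsigned-integer sign bug, so I'm fixing that.

```bash
sed -i 's|return -(c&M).sum()/(c|M).sum()|return -float((c\&M).sum())/float((c\|M).sum())|' h.py; grep -n "return -" h.py
cat >> h.py <<'E'
DISH=cyl([(51,0),(57,14)]);BASE=lambda z:cyl([(34,z),(34,z+25)]);PAT=lambda z:cyl([(45,z),(45,z+14)]);TOP=lambda z:cyl([(34,z),(34,z+14),(26,z+25),(12,z+31)])
E
python3 - <<'E'
from h import *
print('tray',fit('tray',box,[528,171,0.],tol=60))
print('dish',fit('dish',DISH,[521,-189]))
print('base',fit('bun_base',BASE(33),[455,225]))
print('patty',fit('patty',PAT(33),[460,121]))
print('top',fit('bun_top',TOP(33),[595,109],tol=15))
E
```

```text
37:            return -(c&M).sum()/(c|M).sum()
tray {'top': (array([596.2, 108.6,   3.4]), np.float64(-54129676143847.336)), 'scene': (array([606.9, 291. , -92.5]), np.float64(-74095212378331.89))}
dish {'top': (array([ 629., -145.]), np.float64(-0.0)), 'scene': (array([564.2, -41.2]), np.float64(-0.0))}
base {'top': (array([502., 165.]), np.float64(-0.0))}
patty {'top': (array([551.5, 131.5]), np.float64(-0.0)), 'scene': (array([568.5, 150.5]), np.float64(-0.0))}
top {'top': (array([686.5, 119.5]), np.float64(-0.0))}sed: -e expression #1, char 35: unknown option to 's'
h.py:37: RuntimeWarning: overflow encountered in scalar negative
  return -(c&M).sum()/(c|M).sum()
```

```bash
sed -i '37s#return.*#return -float((c\&M).sum())/float((c|M).sum())#' h.py; sed -n 37p h.py
python3 - <<'E'
from h import *
print('tray',fit('tray',box,[528,171,0.],tol=60))
print('dish',fit('dish',DISH,[521,-189]))
print('base',fit('bun_base',BASE(33),[455,225]))
print('patty',fit('patty',PAT(33),[460,121]))
print('top',fit('bun_top',TOP(33),[595,109],tol=15))
E
```

```text
return -float((c&M).sum())/float((c|M).sum())
tray {'top': (array([526.4, 170.4,  -7.7]), np.float64(0.745)), 'scene': (array([515.6, 159.9,  -8.6]), np.float64(0.666))}
dish {'top': (array([ 521.2, -185.9]), np.float64(0.94)), 'scene': (array([ 518.4, -192.7]), np.float64(0.881))}
base {'top': (array([459.3, 231.7]), np.float64(0.948))}
patty {'top': (array([459.4, 123.5]), np.float64(0.966)), 'scene': (array([456.4, 118.2]), np.float64(0.936))}
top {'top': (array([597.3, 113.1]), np.float64(0.963))}
```

```bash
python3 - <<'E'
from h import *
orig=viewer.silhouettes
import h
class V: pass
def hs(n,c):
    out=[]
    for d in orig(n,c):
        m=d['mask'].astype(np.uint8); k=cv2.morphologyEx(m,cv2.MORPH_OPEN,np.ones((3,3)))
        cs=cv2.findContours(k,0,1)[0]; b=max(cs,key=cv2.contourArea); f=np.zeros_like(m); cv2.fillPoly(f,[cv2.convexHull(b)],1); out.append(dict(mask=f>0))
    return out
v=V(); v.silhouettes=hs; v.camera_info=viewer.camera_info; h.viewer=v
r=fit('tray',box,[526,170,-8.],tol=60); print(r)
E
```

```text
{'top': (array([526.8, 169.7,  -7.7]), np.float64(0.983)), 'scene': (array([517.4, 163.3,  -7.9]), np.float64(0.958))}
```

```bash
cat >> h.py <<'E'
YAW=-0.078; EX=np.array([np.cos(YAW),np.sin(YAW)]);EY=np.array([-np.sin(YAW),np.cos(YAW)])
def rot(y2):
    yy=np.array([y2[0],y2[1],0.]);x=np.array([0,0,-1.]);return Rn.from_matrix(np.c_[x,yy,np.cross(x,yy)]).as_rotvec()
RX=rot(EX); RY=rot(-EY)
def st(msg=''):
    o=robot.observe(); print(msg,'t',round(o['t'],2),'tcp',np.round(o['tcp_pos'],1),'F',np.round(o['contact_force'],1),'w',round(o['grip_width']*92,1),flush=True); return o
E
python3 - <<'E'
from h import *
g=np.array([520,-189])-53*EY; print(g)
grip(0.33)
robot.movep([*g,150],RY); st()
robot.servo_line([*g,8],feed=150); st('down')
grip(0.0,12); st('grip')
d=np.array([449.2,2.5]); e=d-53*EY-12*EY
robot.servo_line([*(g+ (e-g)*np.array([.0,.0])+np.array([0,0])),8],feed=50) if 0 else None
robot.servo_line([*e,8],feed=110); o=st('drag')
f0=np.array(o['contact_force'])
for i in range(8):
    e=e+2*EY; robot.servo_line([*e,8],feed=20)
    f=np.array(robot.observe()['contact_force'])-f0; print(i,np.round(f,1))
    if abs(f[:2]@EY)>6: break
st('end')
snap('top','t2');snap('scene','s2')
print(fit('dish',DISH,d,tol=20))
E
```

```text
[ 515.8701906  -241.83885573]
 t 5.39 tcp [ 515.6 -243.1  150.2] F [-0.3  0.6  0.1] w 30.4
down t 6.49 tcp [ 516.5 -242.2    8.8] F [ 0.1  0.1 -0.4] w 30.7
grip t 6.99 tcp [ 516.5 -242.3    8.5] F [ 0.8 -0.8  2. ] w 6.3
drag t 8.9 tcp [444.2 -62.2   8.3] F [ 1.6 -4.1  5.9] w 5.8
0 [-0.3 -1.1  1.1]
1 [-1.3 -0.8  1.5]
2 [-0.1 -1.7  1.1]
3 [-1.7 -2.1  1.9]
4 [-1.2 -2.   1.6]
5 [-0.7 -3.3  2.5]
6 [-1.5 -3.7  2.8]
7 [-0.9 -4.1  3.3]
end t 10.9 tcp [444.6 -47.4   8.3] F [ 0.7 -8.1  9.2] w 5.4
{'top': (array([445. ,   9.6]), np.float64(0.487)), 'scene': (array([443.3,   3.5]), np.float64(0.841))}
```

View pics/t2.png

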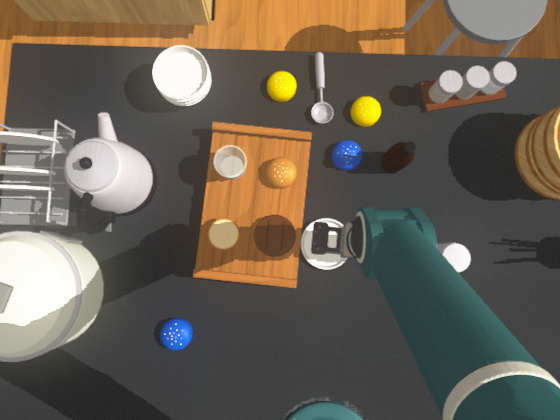

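```bash
python3 - <<'E'
from h import *
grip(0.33); st('open')
p=robot.observe()['tcp_pos']
robot.servo_line([p[0],p[1],60],feed=120)
robot.movep([480,-200,200],RY); st()
a=snap('top','t3');b=snap('scene','s3')
print('dish',fit('dish',DISH,[447,5],tol=20))
print('patty',fit('patty',PAT(33),[459,121],tol=20))
print('base',fit('bun_base',BASE(33),[457,228],tol=20))
print([(c,np.round(world(d['at'],c),1)) for c in('top','scene') for d in viewer.pinpoint('dish',c)])
cr=[cv2.resize(a[190:290,260:370],(385,350)),cv2.resize(b[170:250,220:340],(400,350))]
cv2.imwrite('pics/crop3.png',cv2.cvtColor(np.hstack([cv2.resize(c,(400,350)) for c in cr]),cv2.COLOR_RGB2BGR))
E
```

```text
open t 11.64 tcp [445.1 -46.    7.8] F [-0.2  0.5 -1.3] w 30.4
 t 13.07 tcp [ 479.1 -198.4  198.4] F [-0.  -0.4  0.1] w 30.3
dish {'top': (array([445.2,   9.6]), np.float64(0.971)), 'scene': (array([4.43e+02, 2.00e-01]), np.float64(0.866))}
patty {'top': (array([459.2, 123. ]), np.float64(0.943)), 'scene': (array([457., 119.]), np.float64(0.912))}
base {'top': (array([459.3, 231.8]), np.float64(0.893)), 'scene': (array([457.6, 226.5]), np.float64(0.902))}
[('top', array([447.5,   9.2,  -0.6])), ('scene', array([441.2,   2.8,   2.4]))]
```

View pics/crop3.png

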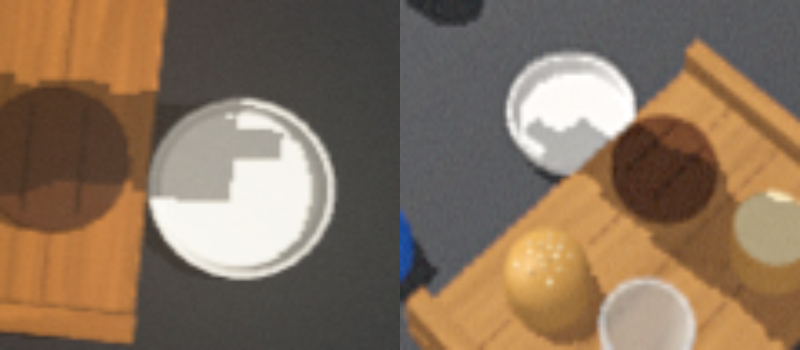

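Seen from the top, the dish touches the tray edge. In the crop its rim spans columns 150–335, and the patty's push line passes close to its centre. Next I pick and place the base, working relative to the top camera.

```bash
python3 - <<'E'
from h import *
p=np.array([457.8,228.9]); d=np.array([443.7,6.7])
grip(0.96)
robot.movep([*p,130],RX); st()
robot.servo_line([*p,46],feed=90); st('down')
grip(0.0,10); o=st('grip')
z0=o['tcp_pos'][2]
robot.servo_line([*p,105],feed=120)
robot.servo_line([*d,80],feed=160); st()
robot.servo_line([*d,30],feed=100); f0=st()['contact_force']
robot.servo_line([*d,19],feed=25); o=st('low')
z=19
while o['tcp_pos'][2]>z0-28+0.4 and z>17.5 and o['contact_force'][2]-f0[2]<3:
    z-=.5; robot.servo_line([*d,z],feed=15); o=st()
grip(0.90); st('open')
robot.servo_line([*d,110],feed=120)
robot.movep([480,-200,200],RX); st()
a=snap('top','t4');b=snap('scene','s4')
print('dish',fit('dish',DISH,[447,5],tol=20))
print('base',fit('bun_base',BASE(5),[446,6],tol=20))
print('patty',fit('patty',PAT(33),[459,121],tol=20))
cr=[cv2.resize(a[190:290,260:370],(400,350)),cv2.resize(b[170:250,220:340],(400,350))]
cv2.imwrite('pics/crop4.png',cv2.cvtColor(np.hstack(cr),cv2.COLOR_RGB2BGR))
E
```

```text
t 16.12 tcp [458.7 227.3 130. ] F [ 0.2 -0.8 -0.2] w 88.4
down t 17.21 tcp [458.2 229.2  46.5] F [ 0.1 -0.2  0.4] w 88.1
grip t 17.65 tcp [458.1 228.9  46.3] F [-0.4 -0.2  2.4] w 67.7
 t 19.84 tcp [443.8   7.5  80.1] F [0.5 0.5 0.6] w 67.7
 t 20.49 tcp [443.8   7.1  30.1] F [-0.2 -0.3 -0.5] w 67.9
low t 21.08 tcp [443.7   6.7  18.9] F [-0.8 -0.7 -0.4] w 67.8
 t 21.33 tcp [443.7   6.7  18.5] F [-0.8 -0.6 -0.6] w 67.8
open t 21.75 tcp [443.8   6.7  18.5] F [ 0.8 -1.  -0.1] w 82.7
 t 23.57 tcp [ 479.6 -198.3  199. ] F [0.2 0.8 0.5] w 82.9
dish {'top': (array([446. ,   8.3]), np.float64(0.584)), 'scene': (array([444.5,   2. ]), np.float64(0.459))}
base {'top': (array([444.3,   9.8]), np.float64(0.965)), 'scene': (array([441.7,   3.9]), np.float64(0.879))}
patty {'top': (array([458.8, 123.3]), np.float64(0.95)), 'scene': (array([457.1, 117.3]), np.float64(0.865))}
```

View pics/crop4.png

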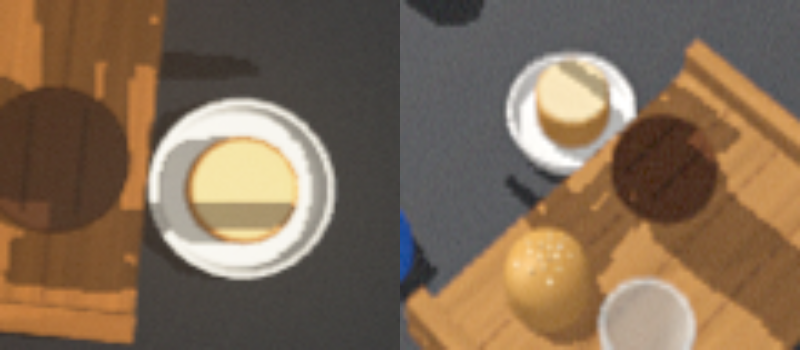

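Base and dish centres agree within about 2 mm, and the base sits flat. Now I push the patty with the two spread fingertips.

```bash
python3 - <<'E'
from h import *
P=np.array([458.6,120.1]);B=np.array([443.8,6.9]); u=(B-P)/np.linalg.norm(B-P); n=np.array([-u[1],u[0]])
L=np.linalg.norm(B-P); R=rot(n)
T=lambda s:P+u*(s-47.4)   # tool xy when patty is at travel s (nominal)
grip(50/92)
robot.movep([*T(-15),90],R)
robot.servo_line([*T(-15),36.8],feed=80); st('down')
robot.servo_line([*T(0),36.8],feed=50); st('near')
for s in (30,60,85,L-12): robot.servo_line([*T(s),36.8],feed=35); st(f's={s:.0f}')
robot.servo_line([*T(L-16),36.8],feed=30)
robot.servo_line([*T(L-16),100],feed=120)
robot.movep([480,-200,200],RX); st()
a=snap('top','t5');b=snap('scene','s5')
print('patty',fit('patty',PAT(30),[446,12],tol=25))
print('dish',fit('dish',DISH,[447,5],tol=20))
print('base',fit('bun_base',BASE(5),[446,6],tol=20))
cr=[cv2.resize(a[190:290,260:370],(400,350)),cv2.resize(b[170:250,220:340],(400,350))]
cv2.imwrite('pics/crop5.png',cv2.cvtColor(np.hstack(cr),cv2.COLOR_RGB2BGR))
E
```

```text
down t 26.9 tcp [466.8 182.3  36.9] F [ 0.   0.6 -0.1] w 50.2
near t 27.35 tcp [464.9 166.6  37. ] F [-0.5  0.6  1. ] w 50.0
s=30 t 28.36 tcp [460.7 137.2  36.7] F [-0.9 -0.5 -0.4] w 50.0
s=60 t 29.37 tcp [456.9 107.5  36.8] F [ 0.3  1.2 -0.3] w 50.1
s=85 t 30.23 tcp [453.8  82.8  36.9] F [-0.1 -0.7  0.4] w 49.8
s=102 t 30.88 tcp [451.5  65.6  36.8] F [ 0.5  0.3 -0. ] w 50.1
 t 32.95 tcp [ 479.8 -198.4  199.3] F [-0.   0.7 -0.6] w 50.0
patty {'top': (array([445.8,  21.2]), np.float64(0.972)), 'scene': (array([444.7,  16.4]), np.float64(0.925))}
dish {'top': (array([444.9,   8.5]), np.float64(0.294)), 'scene': (array([448. ,  -1.9]), np.float64(0.296))}
base {}
```

View pics/crop5.png

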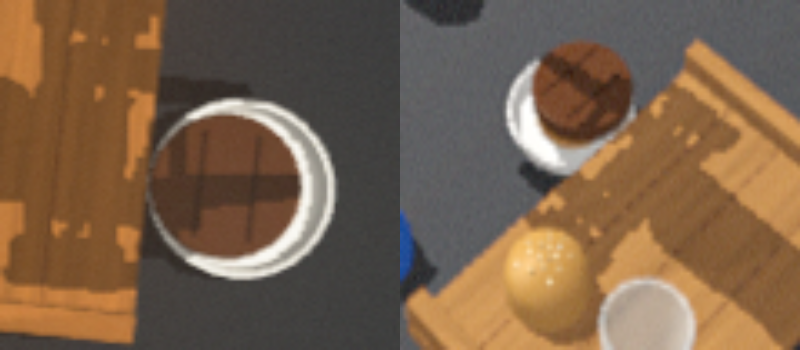

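The patty is about 11 mm short, as planned, and the dish hasn't moved. Finishing the push.

```bash
python3 - <<'E'
from h import *
P=np.array([458.6,120.1]);B=np.array([443.8,6.9]); u=(B-P)/np.linalg.norm(B-P); n=np.array([-u[1],u[0]])
L=np.linalg.norm(B-P); R=rot(n); T=lambda s:P+u*(s-47.4)
robot.movep([*T(L-24),80],R)
robot.servo_line([*T(L-24),36.8],feed=80)
robot.servo_line([*T(L-0.5),36.8],feed=30); st('push')
robot.servo_line([*T(L-6),36.8],feed=30)
robot.servo_line([*T(L-6),100],feed=120)
grip(0.96)
robot.movep([480,-200,200],RX); st()
a=snap('top','t6');b=snap('scene','s6')
print('patty',fit('patty',PAT(30),[446,12],tol=25))
print('dish',fit('dish',DISH,[447,5],tol=20))
print('top',fit('bun_top',TOP(33),[596,110],tol=12))
cr=[cv2.resize(a[190:290,260:370],(400,350)),cv2.resize(b[170:250,220:340],(400,350))]
cv2.imwrite('pics/crop6.png',cv2.cvtColor(np.hstack(cr),cv2.COLOR_RGB2BGR))
E
```

```text
push t 36.13 tcp [450.   54.2  36.8] F [-0.2 -0.7  0.3] w 49.9
 t 38.93 tcp [ 479.9 -198.5  199.7] F [-0.7  0.2  0.4] w 88.1
patty {'scene': (array([440.6,   6. ]), np.float64(0.912))}
dish {'top': (array([445.6,   8.6]), np.float64(0.313)), 'scene': (array([448.3,   4.8]), np.float64(0.369))}
top {'top': (array([595.8, 112.2]), np.float64(0.925)), 'scene': (array([595. , 108.4]), np.float64(0.961))}
```

View pics/crop6.png

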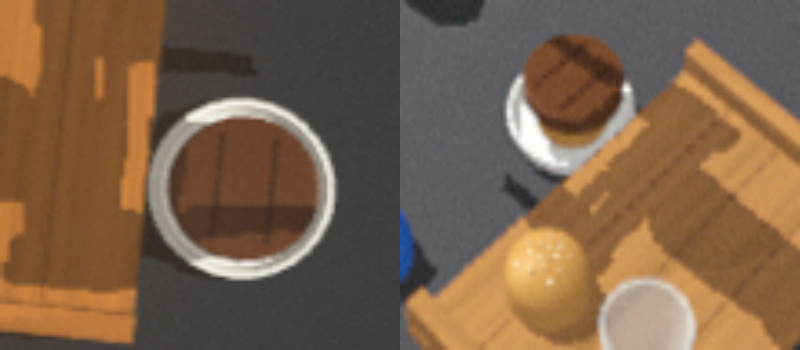

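The patty is now centred on the base: it moved 10.9 mm in the top view and the scene camera agrees within about 2 mm. Now the top half.

```bash
python3 - <<'E'
from h import *
p=np.array([596,109.9]); d=np.array([443.6,7.2])
robot.movep([*p,120],RX)
robot.servo_line([*p,37],feed=90); st('down')
grip(0.0,10); o=st('grip'); z0=o['tcp_pos'][2]
robot.servo_line([*p,110],feed=120)
robot.servo_line([*d,100],feed=150)
robot.servo_line([*d,60],feed=80); f0=st()['contact_force']
z=z0+11+1.5
robot.servo_line([*d,z],feed=25); o=st('low')
while o['tcp_pos'][2]>z0+11.4 and z>z0+10.6 and o['contact_force'][2]-f0[2]<3:
    z-=.4; robot.servo_line([*d,z],feed=15); o=st()
grip(0.92); st('open')
robot.servo_line([*d,130],feed=120)
robot.movep([480,-200,200],RX); st()
a=snap('top','t7');b=snap('scene','s7')
print('top',fit('bun_top',TOP(44),[444,8],tol=12))
print('patty',fit('patty',PAT(30),[446,12],tol=25))
print([(c,np.round(world(q['at'],c),1)) for c in('top','scene') for q in viewer.pinpoint('bun_top',c)])
cr=[cv2.resize(a[190:290,260:370],(400,350)),cv2.resize(b[150:230,220:340],(400,350))]
cv2.imwrite('pics/crop7.png',cv2.cvtColor(np.hstack(cr),cv2.COLOR_RGB2BGR))
E
```

```text
down t 41.69 tcp [596.5 110.1  37.6] F [-0.5  0.3  0.7] w 88.7
grip t 42.13 tcp [596.3 109.9  37.4] F [-0.3 -0.8  2. ] w 67.8
 t 44.92 tcp [443.7   7.6  60. ] F [ 0.7 -0.   0.3] w 67.7
low t 45.47 tcp [443.6   7.3  49.9] F [ 1.2 -0.1 -1. ] w 68.2
 t 45.72 tcp [443.7   7.2  49.6] F [-0.3 -0.2 -0.7] w 67.5
 t 45.97 tcp [443.6   7.2  49.1] F [-0.   0.  -0.2] w 67.9
 t 46.22 tcp [443.6   7.2  48.7] F [-0.7 -0.   0.3] w 67.5
open t 46.66 tcp [443.7   7.2  48.7] F [ 0.1 -0.1 -0.8] w 84.8
 t 48.38 tcp [ 479.6 -198.2  199.2] F [-0.1  0.5 -0.2] w 84.8
top {'top': (array([443.7,  10.6]), np.float64(0.968)), 'scene': (array([442.2,   3.8]), np.float64(0.95))}
patty {'top': (array([444.1,  11. ]), np.float64(0.311)), 'scene': (array([445.1,   6.8]), np.float64(0.418))}
[('top', array([443.6,   9.1,  43.6])), ('top', array([2.455e+02, 3.328e+02, 1.000e-01])), ('top', array([806.7, 115.4,   1.1])), ('top', array([758.1, -85.7,  -3.3])), ('top', array([650.9, -34.3,   4.7])), ('top', array([ 421.5, -252.5,   -2.5])), ('scene', array([240.9, 329.3,   2.2])), ('scene', array([753.4, -80.1,  -3.7])), ('scene', array([806.6, 115.9,   1.4])), ('scene', array([445.9,   6.4,  43.9])), ('scene', array([648.5, -38. ,   0.7]))]
```

View pics/crop7.png

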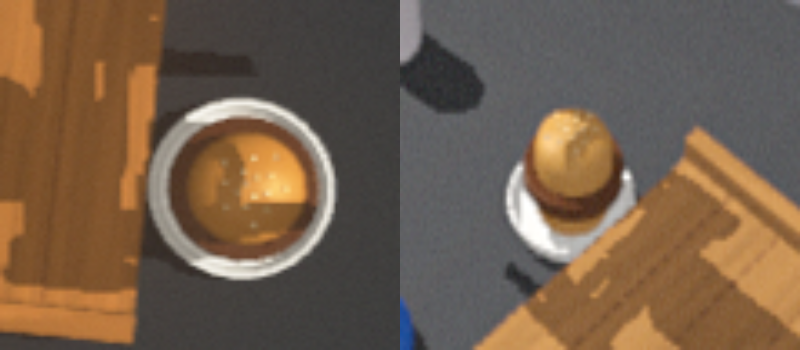

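The stack is straight and centred in both views, with the dish flat against the tray edge. Handing in.

```bash
python3 -c "
from h import *
st(); robot.job_done()"
```

```text
t 48.77 tcp [ 480.1 -199.3  200. ] F [-0.5 -0.2  0.7] w 84.7
the job is handed in; nothing more can be done
```

The bun is made up in the dish, and I handed the job in at 48.8 s of the 64 s allowed. No verdict is reported.

I pinched the dish's wall and dragged it up to the tray's open side. The bottom half went into the dish, the patty was slid off the tray onto it in two pushes with the spread fingertips, and the top half went on last.

**Last checks:**
- **Stack, top camera (mm):**

| Thing | x, y |
|---|---|
| dish | 445.2, 9.6 |
| bottom half | 444.3, 9.8 |
| top half | 443.7, 10.6 |

  The dish and bottom half were measured earlier, before the upper layers covered them.
- **Patty:** it was not detected in the top view after the last push. By its shift in the picture it lies about y 10. The scene camera put it 2–3 mm from the bottom half.
- **Forces:** they stayed low while I set the halves down and pushed the patty. The highest wrist reading was about 9 N per axis, during the dish drag.

**Disagreements:**
- **Camera offset:** the two cameras differ by a steady 2 mm in x and 6 mm in y. I used the tool's position to choose between them.
- **Dish and patty fits at the end:** both were poor because the layers cover each other. For the final centring I relied on the pictures, which showed the stack straight and the dish flat against the tray edge.
- **Bystanders:** I did not measure them again at the end. Nothing was seen or felt to touch them.

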